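# Turn the drying tray over beneath the low shelf

## Robot

A 6-joint arm with a two-finger parallel gripper is mounted at the origin on the work surface. World frame = base frame: x ahead of the robot, y to its left, z up, the work surface at z = 0. Lengths are in m, angles in rad, forces in N, time in s.
With the tool pointing down it reaches from about 0.35 to 0.975 m from the base axis. Payload 4.9 kg.
Tool frame: the origin (TCP) lies between the finger pads; the fingertips stand 25 mm ahead of it and the grasp point (between the pads) lies 6 mm ahead of it; z points along the fingers, y is the line along which they close (so a half turn about z gives the same grasp; the last joint's range is limited). The gripper opens to 85 mm and grips with 20 to 120 N. Pads are 22 mm wide; open, the fingers measure 114 mm over their backs; the gripper's body (76 mm by 85 mm) begins 54 mm behind the grasp point. The pads swing forward as they close: fully open they stand 13 mm farther back than shut.
Start: joints at [1.105, 0.053, 1.613, -0, 1.476, -0.119], TCP at [0.212, 0.588, 0.256] pointing down, gripper open.
Joint ranges: [-3.01, 3.01], [-1.01, 2.22], [0.06, 2.58], [-1.02, 4.17], [0.09, 2.62], [-3.14, 3.14]. Speed limits (rad/s): [2.57, 2.57, 3.14, 3.14, 3.14, 3.14].

## Interface

Orientations are given as a unit quaternion [w, x, y, z].
In Python, from plant import manip gives the robot as it stands.
- The arm moves only by the shell command python3 -m inch 'ROWS'. ROWS is JSON, a list of rows, each a list of 3 entries, a list of its own where there are three numbers: the shift along the tool's x, y, z in m, then the turn, a rotation vector about the tool's x, y, z in rad, then the opening, from 0 (shut) to 1 (fully open). A call has 1 to 8 rows; each row shifts and turns the commanded pose from where the row before left it, along the tool's axes as they then stand; what a row does not reach is not made up. A row lasts 1/10 s, in which the tool goes at most 50 mm and 8.59 degrees, less where a joint would pass 70% of its speed; a pose out of reach is approached as far as the arm can. A call with a gripper value outside its range is refused whole. The fingers move at their own pace and stop on an object; the grip force is fixed at half the most. Time passes only in rows, so rows that do not move let the fingers close. It gives the time, the measured TCP pose, the force, the opening and the grip force at its end, in the units of the state.
- manip.state(): the state, without advancing time (a new reading comes with each control period).
- manip.grab_frame(name): name is "scene" or "top" or "wrist"; returns (picture, depth): 480x640x3 uint8, red, green, blue; 480x640 float32, m along the optical axis (not along the pixel's ray), 0 where there is no reading.
- manip.camera_params(name): a dict with "camera_matrix" (3x3 intrinsics, pixels), "k1" (the pictures are not rectified: a ray, as slopes to the right and down, at radius r is drawn at 1 + k1 r^2 times it, then the intrinsics apply), "rvec" (rotation vector, rad) and "tvec" (3), from world to camera coordinates, as OpenCV has them. Camera axes: x right, y down, z forward; pixel columns grow to the right and rows downward; lengths in m; the calibration is good to about 2 mm. A picture is of the moment at which its call begins: read the wrist's pose just before it. camera_params takes no time and is no camera call; for the wrist camera it gives the pose at the moment of the call.
- manip.job_done(): hands the job in; it is judged then, once.
Trained networks look in the newest picture that a camera, given by its name, has taken for a name from the list of things; names that differ only in an ending like _2 or _b are one class to them, and where a whole thing is asked for, a point or a joint stands for the part that bears it (a point fixed in the world has none). Each returns a list of dicts, best first, with "score" (0 to 1); they miss things now and then, are a little off and sometimes report something else, mostly with a low value. They report only what shows in the picture. A call takes as long as a camera call.
- manip.look_for(camera, label): "point" ([x, y, z] in m, in world coordinates, good to about 4 mm: the middle of the surface that is visible of it).
The state is a dict: "time": time; "joint_pos": joint angles; "joint_vel": joint speeds; "joint_efforts": joint torques, N m; "tool_pos": TCP position; "tool_rot": TCP orientation; "contact_force": force on the tool from outside, world axes, zero at the start; "ft_torque": the same for the moment, N m; "gripper_width": opening from 0.0 (shut) to 1.0 (fully open); "grasp_force": force on a finger pad.
Only numpy, scipy, OpenCV 4.12 (cv2) and the standard library are available. Lean on these libraries where they do the work, as an engineer would, in place of code of your own. Each camera call takes 0.05 s, during which the arm holds its last target. There are 200 camera calls.

## Task

Two wooden parts are drying on crank-turned stands beneath the low slatted shelf. Turn the compartment tray right over, until its crank comes to the stop on the other side, so that its open side faces down; leave the flat round-ended board beside it as it is.

Things in the scene. Friction and masses are not known exactly. Their poses are not given: they have to be found in the camera images.
- tray (a joint): turn angle of the compartment tray (wood, 220 x 120 x 28 mm, three open compartments). 0 = open side up, crank handle level on the left as seen from the robot; grows as the handle rises; 1.57 = handle straight above the axle; 3.14 = open side down, handle level on the right. Starts in 0 to 0.4. Stops at 0 and 3.14 (bar under the crank); friction (about 2 N at the handle) keeps it where it is left.
- tray_grip (a point): point to grip on the tray's crank handle: centre line of a level 12 mm steel pin, parallel to the axle and 55 mm from its line, sticking out towards the robot and fixed to the crank. 34 mm from the pin's free end, 41 mm in front of the flat crank arm, 125 mm in front of the shelf (underside 158, top 176 mm above the table).
- tray_pivot (a point): fixed point on the line of the tray's axle, 85 mm above the table, opposite the grip point (empty air: the axle ends near the crank arm, 41 mm farther from the robot). x axis: along the axle, level, away from the robot; y level to the left; z up. At turn angle a the grip point is 55 mm * (cos a along y + sin a along z) from here.
- board_grip (a point): the like point on the crank handle of the other stand, which carries the flat board (wood, 220 x 110 x 18 mm, round ends, no compartments); it is to stay where it is. Either stand may be the left or the right one; their axles are parallel, 255 to 305 mm apart.

How it is judged:
By the outcome, as a careful person would: the job done as asked, in the order asked, and still so for the second after the job is handed in, with the robot touching nothing.
It also fails if it takes over 38 s, if anything falls off the work surface, if the arm or the gripper's body presses on something with over 40 N, if the wrist force passes 120 N, or if a joint passes its speed limit or range.

## Working session

There is one attempt and no reset: what is moved stays moved. The work goes in short steps, Python scripts to look and compute and a shell command to move; the robot and the scene stay as the last step left them, time stands still between calls to the robot, and variables do not carry over. Pictures are saved under pics/ and viewed, at most 10 in all, crops included, and the job is handed in when it is done.

```bash
mkdir -p pics
cat > h.py <<'E'
import numpy as np,cv2
from plant import manip
from scipy.spatial.transform import Rotation as R
def cam(n):
    p=manip.camera_params(n);return np.array(p["camera_matrix"]),p["k1"],R.from_rotvec(np.ravel(p["rvec"])).as_matrix(),np.ravel(p["tvec"])
def px2w(n,u,v,d,c=None):
    K,k1,Rm,t=c or cam(n)
    x=cv2.undistortPoints(np.array([[[u,v]]],float),K,np.array([k1,0,0,0,0.]))[0,0]
    return Rm.T@(np.array([x[0]*d,x[1]*d,d])-t)
def w2px(n,P,c=None):
    K,k1,Rm,t=c or cam(n)
    return cv2.projectPoints(np.array(P,float).reshape(-1,1,3),cv2.Rodrigues(Rm)[0],t,K,np.array([k1,0,0,0,0.]))[0][:,0]
def shot(n,f):
    a,d=manip.grab_frame(n);cv2.imwrite(f"pics/{f}.png",a[:,:,::-1]);np.save(f"pics/{f}.npy",d);return a,d
def tq():
    q=manip.state()["tool_rot"];return R.from_quat([q[1],q[2],q[3],q[0]])
E
python3 - <<'E'
from h import *
np.set_printoptions(precision=4,suppress=True)
for n in ["scene","top"]:
    shot(n,n+"0")
    for l in ["tray_grip","board_grip","tray","tray_pivot"]:
        try: print(n,l,[(np.round(x["point"],4),round(x["score"],2)) for x in manip.look_for(n,l)[:3]])
        except Exception as e: print(l,e)
s=manip.state();print(s["time"],s["tool_pos"],tq().as_matrix())
a=[cv2.imread(f"pics/{n}0.png") for n in("scene","top")]
cv2.imwrite("pics/both.png",cv2.resize(np.vstack(a),None,fx=.62,fy=.62))
E
```

```text
scene tray_grip [(array([ 0.7285, -0.1735,  0.0829]), 0.76), (array([ 0.725 , -0.1775,  0.0815]), 0.53)]
scene board_grip [(array([0.6661, 0.1188, 0.098 ]), 0.92)]
scene tray [(array([ 0.7284, -0.1712,  0.087 ]), 0.67)]
scene tray_pivot [(array([ 0.7237, -0.1754,  0.0813]), 0.59)]
top tray_grip [(array([ 0.6518, -0.1747,  0.0816]), 0.95)]
top board_grip []
top tray [(array([ 0.6491, -0.1736,  0.0799]), 0.93)]
top tray_pivot [(array([ 0.6336, -0.1786,  0.0833]), 0.69), (array([ 0.6465, -0.1759,  0.0844]), 0.54)]
0.5 [0.2124 0.5878 0.2563] [[-0.9405  0.3399 -0.    ]
 [ 0.3399  0.9405 -0.0001]
 [ 0.     -0.0001 -1.    ]]
```

View pics/scene0.png

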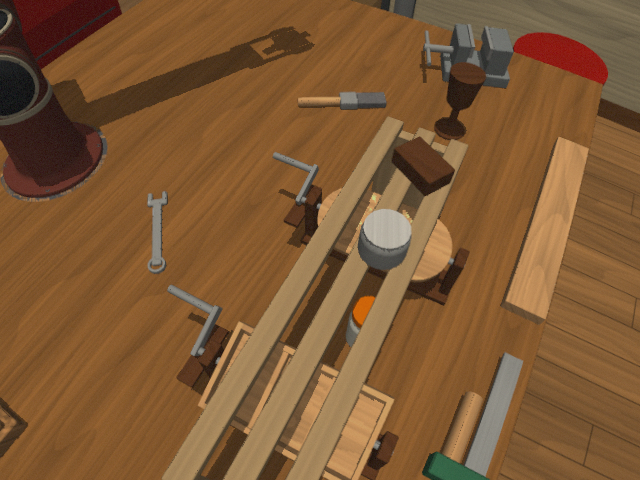

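View pics/top0.png

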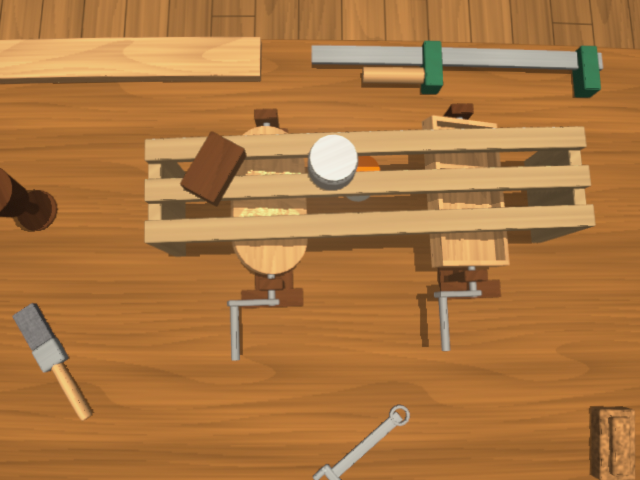

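The scene picture shows the tray on the near stand, with its crank at about (195,310). The top picture shows it on the right, with the pin running from (440,297) to (446,349). The board's stand is on the left, with its pin around (235,335). Next I'll measure the pin line from depth.

Run:
```python
from h import *
np.set_printoptions(precision=4,suppress=True)
def fit(n,rect):
    d=np.load(f"pics/{n}0.npy");c=cam(n);u0,v0,u1,v1=rect
    P=np.array([px2w(n,u,v,d[v,u],c) for v in range(v0,v1) for u in range(u0,u1) if d[v,u]>0])
    P=P[P[:,2]>.05]
    for _ in range(3):
        m=np.median(P,0);w=np.linalg.svd(P-P.mean(0))[2][0]
        r=np.linalg.norm(np.cross(P-P.mean(0),w),axis=1);P=P[r<max(.008,.0)]
    w*=np.sign(w[0]);s=(P-P.mean(0))@w
    print(n,len(P),P.mean(0),w,"ends",P.mean(0)+s.min()*w,P.mean(0)+s.max()*w)
fit("top",(434,300,456,356)); fit("scene",(164,284,210,308))
fit("top",(228,308,244,364))
```

```text
top 430 [ 0.5163 -0.1355  0.1087] [0.999  0.0443 0.003 ] ends [ 0.4808 -0.1371  0.1085] [ 0.5513 -0.134   0.1088]
scene 373 [ 0.5139 -0.1371  0.1098] [0.9982 0.0588 0.0116] ends [ 0.4803 -0.1391  0.1094] [ 0.5498 -0.135   0.1102]
top 442 [0.5045 0.1573 0.1069] [0.9994 0.0353 0.0026] ends [0.4686 0.156  0.1068] [0.5405 0.1586 0.107 ]
```

```bash
r='x'; python3 -m inch '[[[-0.033,-0.036,0],[0,0,0],1],[[-0.033,-0.036,0],[0,0,0],1],[[-0.033,-0.036,0],[0,0,0],1],[[-0.033,-0.036,0],[0,0,0],1],[[-0.033,-0.036,0],[0,0,0],1],[[-0.033,-0.036,0],[0,0,0],1],[[-0.033,-0.036,0],[0,0,0],1],[[-0.033,-0.036,0],[0,0,0],1]]'
python3 -m inch '[[[-0.033,-0.036,0],[0,0,0],1],[[-0.033,-0.036,0],[0,0,0],1],[[-0.033,-0.036,0],[0,0,0],1],[[-0.033,-0.036,0],[0,0,0],1],[[-0.033,-0.036,0],[0,0,0],1],[[-0.033,-0.036,0],[0,0,0],1],[[-0.033,-0.036,0],[0,0,0],1],[[-0.033,-0.036,0],[0,0,0],1]]'
python3 -m inch '[[[0,0,0],[0,0,-0.131],1],[[0,0,0],[0,0,-0.131],1],[[0,0,0],[0,0,-0.13],1],[[0,0,0],[0,0,0],1]]'
cat > look.py <<'E'
from h import *
import sys
np.set_printoptions(precision=4,suppress=True)
s=manip.state();M=tq().as_matrix();print(s["time"],s["tool_pos"],M.round(3).tolist())
c=cam("wrist");a,d=shot("wrist",sys.argv[1])
for l in["tray_grip","board_grip"]:print(l,[(x["point"],x["score"]) for x in manip.look_for("wrist",l)[:2]])
g=np.array([.5145,-.1365,.104]);print("pix",w2px("wrist",[g],c))
G=np.array([[px2w("wrist",u,v,d[v,u],c) for u in range(0,640,2)] for v in range(0,480,2)]).reshape(-1,3)
P=G[(np.abs(G-[.515,-.1365,.107])<[.03,.02,.012]).all(1)]
print(len(P),P.mean(0) if len(P) else "")
for i in range(3):
    if len(P)<20:break
    w=np.linalg.svd(P-P.mean(0),full_matrices=False)[2][0];w*=np.sign(w[0]);print("dir",w,"zmax",np.percentile(P[:,2],95),"mean",P.mean(0));break
t=g+[0,0,.006]-np.array(s["tool_pos"]);print("to grasp in tool",M.T@t)
E
python3 look.py w1
```

```text
time: 1.3
tool_pos: [0.3631, 0.2255, 0.2567]
tool_rot: [0.001, 0.172, 0.985, 0.0]
contact_force: [0.6, 0.6, 0.3]
gripper_width: 1.0
grasp_force: 0.0
time: 2.1
tool_pos: [0.5137, -0.1356, 0.2566]
tool_rot: [0.0, 0.173, 0.985, 0.0]
contact_force: [0.3, 0.4, -0.9]
gripper_width: 1.0
grasp_force: 0.0
time: 2.5
tool_pos: [0.5132, -0.1336, 0.2564]
tool_rot: [0.0, -0.022, 1.0, -0.0]
contact_force: [-0.6, 0.3, 0.5]
gripper_width: 0.998
grasp_force: 0.0
2.5 [ 0.5132 -0.1336  0.2564] [[-0.999, -0.045, 0.0], [-0.045, 0.999, -0.0], [-0.0, -0.0, -1.0]]
tray_grip [([0.6414, -0.171, 0.0922], 0.85)]
board_grip [([0.6221, 0.1136, 0.0994], 0.91)]
pix [[313.3558 235.8441]]
288 [ 0.5135 -0.1366  0.1093]
dir [0.9982 0.0588 0.0071] zmax 0.11118256129000338 mean [ 0.5135 -0.1366  0.1093]
to grasp in tool [-0.0011 -0.0029  0.1464]
```

View pics/w1.png

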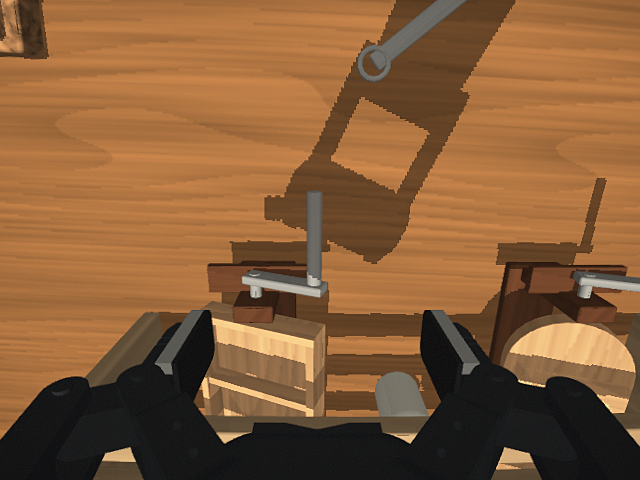

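The wrist view shows the tray's pin at about (314,235), where my measurement predicts it. The crank arm is at (285,283), and the open fingers will pass clear of it. I'll go down and grip.

```bash
python3 -m inch '[[[-0.001,-0.003,0.04],[0,0,0],1],[[0,0,0.04],[0,0,0],1],[[0,0,0.035],[0,0,0],0.6],[[0,0,0.03],[0,0,0],0.4],[[0,0,0],[0,0,0],0.3],[[0,0,0],[0,0,0],0],[[0,0,0],[0,0,0],0],[[0,0,0],[0,0,0],0]]'
python3 -m inch '[[[0,0,0],[0,0,0],0],[[0,0,0],[0,0,0],0],[[0,0,0],[0,0,0],0]]'
```

```text
time: 3.45
tool_pos: [0.5158, -0.1359, 0.1139]
tool_rot: [0.002, -0.022, 1.0, 0.0]
contact_force: [-0.7, 5.7, 3.2]
gripper_width: 0.114
grasp_force: 58.5
time: 3.75
tool_pos: [0.5157, -0.1359, 0.1138]
tool_rot: [0.002, -0.022, 1.0, 0.0]
contact_force: [-1.0, 5.5, 4.8]
gripper_width: 0.118
grasp_force: 58.6
```

```bash
python3 -m inch '[[[0,-0.003,-0.006],[0,0,0],0],[[0,-0.003,-0.005],[0,0,0],0],[[0,-0.004,-0.005],[0,0,0],0],[[0,-0.004,-0.0045],[0,0,0],0],[[0,-0.005,-0.004],[0,0,0],0],[[0,-0.005,-0.0035],[0,0,0],0],[[0,0,0],[0,0,0],0]]'
python3 -c "
from h import *
s=manip.state();print(s['joint_pos'],s['contact_force'],s['ft_torque'])"
```

```text
time: 4.45
tool_pos: [0.5166, -0.1573, 0.143]
tool_rot: [0.001, -0.023, 1.0, 0.004]
contact_force: [-5.1, 15.0, 13.1]
gripper_width: 0.111
grasp_force: 58.7
[-0.43707069 -0.05168576  1.91287394  0.00806162  1.28186201 -2.05523917] [-5.10990824 15.01771966 13.09127784] [ 2.74201798  0.84854987 -0.03592106]
```

```bash
python3 -m inch '[[[0,-0.004,-0.004],[0,0,0],0],[[0,-0.0055,-0.003],[0,0,0],0],[[0,-0.006,-0.002],[0,0,0],0],[[0,-0.006,-0.001],[0,0,0],0],[[0,0,0],[0,0,0],0]]'
python3 -m inch '[[[0,-0.006,0],[0,0,0],0],[[0,-0.006,0.0005],[0,0,0],0],[[0,-0.006,0.0015],[0,0,0],0],[[0,0,0],[0,0,0],0]]'
```

```text
time: 4.95
tool_pos: [0.5176, -0.1806, 0.154]
tool_rot: [0.001, -0.023, 1.0, 0.002]
contact_force: [-6.6, 9.7, 15.3]
gripper_width: 0.111
grasp_force: 59.1
time: 5.35
tool_pos: [0.5183, -0.2005, 0.1503]
tool_rot: [0.002, -0.022, 1.0, -0.001]
contact_force: [-2.6, 3.0, 4.8]
gripper_width: 0.113
grasp_force: 61.8
```

```bash
python3 -m inch '[[[0,-0.0047,0.0015],[0,0,0],0],[[0,-0.0047,0.0018],[0,0,0],0],[[0,-0.0048,0.0025],[0,0,0],0],[[0,-0.0047,0.003],[0,0,0],0],[[0,0,0],[0,0,0],0]]'
python3 -m inch '[[[0,-0.0042,0.0035],[0,0,0],0],[[0,-0.004,0.0039],[0,0,0],0],[[0,-0.0034,0.0042],[0,0,0],0],[[0,-0.0031,0.0045],[0,0,0],0],[[0,0,0],[0,0,0],0]]'
```

```text
time: 5.85
tool_pos: [0.5191, -0.2186, 0.1402]
tool_rot: [0.002, -0.022, 1.0, 0.0]
contact_force: [1.2, 3.9, 1.5]
gripper_width: 0.114
grasp_force: 64.5
time: 6.35
tool_pos: [0.5196, -0.233, 0.1232]
tool_rot: [0.001, -0.023, 1.0, 0.0]
contact_force: [1.8, 3.8, -0.4]
gripper_width: 0.11
grasp_force: 67.7
```

```bash
python3 -m inch '[[[0,-0.0025,0.005],[0,0,0],0],[[0,-0.0022,0.005],[0,0,0],0],[[0,-0.0014,0.0053],[0,0,0],0],[[0,-0.001,0.0053],[0,0,0],0],[[0,0,0],[0,0,0],0]]'
python3 -m inch '[[[0,0,0.004],[0,0,0],0],[[0,0,0.004],[0,0,0],0],[[0,0,0],[0,0,0],0]]'
```

```text
time: 6.85
tool_pos: [0.52, -0.2405, 0.1038]
tool_rot: [0.001, -0.022, 1.0, 0.0]
contact_force: [-1.7, 3.8, 5.6]
gripper_width: 0.114
grasp_force: 71.0
time: 7.15
tool_pos: [0.5201, -0.2415, 0.096]
tool_rot: [0.001, -0.022, 1.0, -0.001]
contact_force: [-0.9, 1.1, 6.7]
gripper_width: 0.112
grasp_force: 72.4
```

```bash
python3 -m inch '[[[0,0,0.003],[0,0,0],0],[[0,0,0],[0,0,0],0]]'
python3 -m inch '[[[0,0.0005,0.003],[0,0,0],0],[[0,0,0],[0,0,0],0]]'
```

```text
time: 7.35
tool_pos: [0.52, -0.2418, 0.0922]
tool_rot: [0.001, -0.023, 1.0, -0.002]
contact_force: [0.1, -1.8, 3.5]
gripper_width: 0.117
grasp_force: 73.5
time: 7.55
tool_pos: [0.5201, -0.2418, 0.0898]
tool_rot: [0.001, -0.023, 1.0, -0.002]
contact_force: [-1.1, -3.0, 7.5]
gripper_width: 0.112
grasp_force: 73.9
```

```bash
python3 -m inch '[[[0,0.0003,0.003],[0,0,0],0],[[0,0,0],[0,0,0],0]]'
python3 -m inch '[[[0,0.0005,0.003],[0,0,0],0],[[0,0,0],[0,0,0],0]]'
```

```text
time: 7.75
tool_pos: [0.5201, -0.2419, 0.0895]
tool_rot: [0.001, -0.023, 1.0, -0.002]
contact_force: [-10.0, 0.2, 20.7]
gripper_width: 0.112
grasp_force: 75.6
time: 7.95
tool_pos: [0.5202, -0.2419, 0.0893]
tool_rot: [0.0, -0.023, 1.0, -0.003]
contact_force: [-16.6, 1.9, 35.5]
gripper_width: 0.111
grasp_force: 77.1
```

The stop is reached: at 0.089 m the force climbs and the tool no longer moves. I'll ease off a little, open and retreat upward.

```bash
python3 -m inch '[[[0,0,-0.003],[0,0,0],0],[[0,0,0],[0,0,0],0.4],[[0,0,0],[0,0,0],0.7],[[0,0,0],[0,0,0],0.7],[[0,0,0],[0,0,0],0.7],[[0,0,0],[0,0,0],0.7]]'
python3 -m inch '[[[0,0,-0.02],[0,0,0],0.7],[[0,0,-0.04],[0,0,0],0.7],[[0,0,-0.04],[0,0,0],0.7],[[0,0,-0.04],[0,0,0],0.7],[[0.04,0,-0.01],[0,0,0],0.7],[[0.04,0,0],[0,0,0],0.7],[[0,0,0],[0,0,0],0.7]]'
python3 - <<'E'
from h import *
for n in("scene","top"):shot(n,n+"1")
a=[cv2.imread(f"pics/{n}1.png") for n in("scene","top")]
cv2.imwrite("pics/both1.png",np.hstack([cv2.resize(x,(400,300)) for x in a]))
d=np.load("pics/top1.npy");c=cam("top")
G=np.array([[px2w("top",u,v,d[v,u],c) for u in range(380,560)] for v in range(280,370)]).reshape(-1,3)
P=G[(np.abs(G-[.51,-.242,.09])<[.03,.02,.02]).all(1)];print(len(P),P.mean(0))
P=P[np.abs(P[:,2]-.09)<.02];print(np.percentile(P,[5,50,95],axis=0))
E
```

```text
time: 8.55
tool_pos: [0.5187, -0.2388, 0.0841]
tool_rot: [-0.0, -0.023, 1.0, 0.0]
contact_force: [-0.5, 0.9, -0.9]
gripper_width: 0.702
grasp_force: 0.0
time: 9.25
tool_pos: [0.4361, -0.2424, 0.2343]
tool_rot: [-0.001, -0.022, 1.0, 0.0]
contact_force: [0.6, -0.1, -0.1]
gripper_width: 0.704
grasp_force: 0.0
327 [ 0.51266973 -0.24096004  0.08857944]
[[ 0.48783772 -0.24714609  0.08441467]
 [ 0.51316739 -0.24049022  0.08884941]
 [ 0.53643345 -0.23613397  0.09179594]]
```

View pics/both1.png

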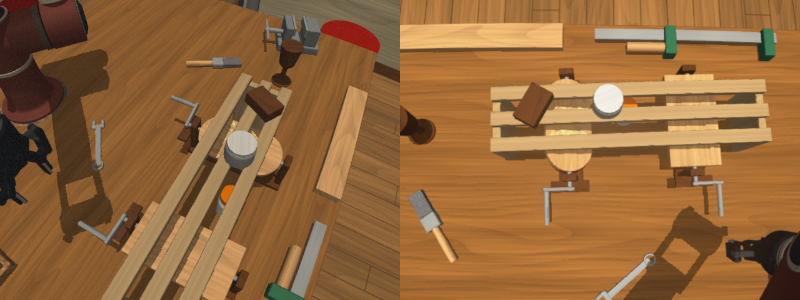

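The pictures show the tray's crank now on the right, level (top half, about (720,198)), and the tray's closed bottom facing up. The board and the things on the shelf haven't moved. The pin's top surface is at 0.089 m, which puts its centre at about 0.085 m, level with the axle and so at the stop.

```bash
python3 -c "
from plant import manip
print(manip.job_done())"
```

```text
the job is handed in; nothing more can be done
None
```

The compartment tray is turned over to its far stop with its open side down, the board is as it was, and the job was handed in at about 9.4 s with the arm touching nothing.

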